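# Sort the hand tools into their trays

## Robot

A 6-joint arm with a two-finger parallel gripper is mounted at the origin on a cart in front of the work surface, level with it; the furniture and walls round the work are solid. World frame = base frame: x ahead of the robot, y to its left, z up, the work surface at z = 0. Lengths are in mm, angles in degrees, forces in N, time in s.
With the tool pointing down it reaches from about 300 to 850 mm from the base axis. Payload 4.2 kg.
Tool frame: the origin (TCP) lies midway between the tips of the shut fingers; the grasp point (between the pads) lies 19 mm behind it; z points along the fingers, y is the line along which they close (so a half turn about z gives the same grasp; the last joint's range is limited). The gripper opens to 91 mm and grips with 3 to 60 N. Pads are 32 mm wide; open, the fingers measure 118 mm over their backs; the gripper's body (76 mm by 178 mm) begins 60 mm behind the grasp point.
Start: joints at [63.426, 18.312, 89.639, -0, 72.044, -1.146], TCP at [246.895, 519.313, 213.976] pointing down, gripper open.
Joint ranges: [-177.97, 177.97], [-48.28, 115.42], [12.27, 149.76], [-77.06, 257.06], [2.81, 150.46], [-146.56, 146.56]. Speed limits (degrees/s): [147.25, 147.25, 180, 180, 180, 180].

## Interface

Orientations are given as [roll, pitch, yaw] about the fixed x, y, z axes, in that order (R = Rz(yaw) Ry(pitch) Rx(roll)).
In Python, from workcell import env gives the robot as it stands.
- The arm moves only by the shell command python3 -m jog 'ROWS' [FORCE]. ROWS is a JSON object of lists of equal length, an entry for each row: "jaw": the finger opening in mm, from 0 to 91.2; "slide": the shift along the tool's x, y, z in units of 30 mm (1.0 is 30 mm), a list of three; "spin": the turn about the tool's z in units of 8 degrees (1.0 is 8 degrees). In form: {"jaw": [jaw, ...], "slide": [[dx, dy, dz], ...], "spin": [spin, ...]}. A call has 1 to 10 rows; each row shifts and turns the commanded pose from where the row before left it, along the tool's axes as they then stand; what a row does not reach is not made up. A row lasts 1/10 s, in which the tool goes at most 50 mm and 8.59 degrees, less where a joint would pass 70% of its speed; a pose out of reach is approached as far as the arm can. A call is refused whole if a number of a shift passes 1 or a number of a turn 1, either way. A call with a gripper value outside its range is refused whole. The fingers move at their own pace and stop on an object; FORCE is the grip in N (left out, the last holds). Time passes only in rows, so rows that do not move let the fingers close. It gives the time, the measured TCP pose, the force, the opening and the grip force at its end, in the units of the state.
- env.state(): the state, without advancing time (a new reading comes with each control period).
- env.grab_frame(name): name is "scene" or "side" or "wrist"; returns the picture (480x640x3 uint8, red, green, blue); there is no depth.
- env.camera_model(name): a dict with "fx", "fy", "cx", "cy" (pixels), "D" ([k1, k2, p1, p2, k3] as OpenCV has them; the pictures are not rectified), "camera_from_world" (4x4, takes a point from world to camera coordinates). Camera axes: x right, y up, looking along -z (the intrinsics and any distortion apply to the point x, -y, -z); pixel columns grow to the right and rows downward; lengths in mm; the calibration is good to about 2 mm. A picture is of the moment at which its call begins: read the wrist's pose just before it. camera_model takes no time and is no camera call; for the wrist camera it gives the pose at the moment of the call.
- env.job_done(): hands the job in; it is judged then, once.
The state is a dict: "time_s": time; "qpos": joint angles; "qvel": joint speeds; "effort": joint torques, N m; "ee_pos": TCP position; "ee_rot": TCP orientation; "force": force on the tool from outside, world axes, zero at the start; "torque": the same for the moment, N m; "gripper_width": finger opening in mm; "gripper_force": force on a finger pad.
Only numpy, scipy, OpenCV 4.12 (cv2) and the standard library are available. Lean on these libraries where they do the work, as an engineer would, in place of code of your own. Each camera call takes 0.05 s, during which the arm holds its last target. There are 200 camera calls.

## Task

Tidy the four loose tools lying to the right of the grey trays into them: both spanners go flat, side by side, in the long oblong tray (not one on the other), the punch in the smallest tray and the tape measure in the square tray, each lying flat on its tray's floor with nothing propped on a wall. Set them down rather than drop or throw them, let go, and leave the roll of masking tape and the screwdriver where they lie.

Things in the scene. Friction and masses are not known exactly. Their poses are not given: they have to be found in the camera images.
- long_spanner: the longer of two plain steel combination spanners (one ring end, one open end), lying flat: 202 mm long, 8 mm thick; for gripping it is a flat bar 26 mm wide all along, so grip it across at the middle (26 mm). Origin at the middle of its underside, x along its length, z up.
- short_spanner: the shorter plain steel combination spanner, lying flat: 162 mm long, 6 mm thick; for gripping it is a flat bar 22 mm wide all along, so grip it across at the middle (22 mm). Origin at the middle of its underside, x along its length, z up.
- punch: a small dark steel square bar, a hand punch lying down among the spanners and the tape measure, right of the trays: 66 mm long, 8 x 8 mm in section (the like bar far off by the brass punch block at the back left is not meant). Origin at the middle of its underside, x along its length, z up.
- tape_measure: a yellow and black tape measure lying on its side: 76 mm along its x, 64 mm along its y (grip it across y), 31 mm high. Origin at the middle of its underside, z up.
- long_tray: the long oblong grey tray, for spanners: 228 x 134 mm outside, 16 mm high, walls and floor 3 mm thick (inside 222 x 128 mm). Stands fixed on the table, open at the top; origin at the centre of its underside, x along its long side, y across it, z up; at most 6 degrees from square to the robot.
- square_tray: the square grey tray, for the tape measure: 126 x 126 mm outside, 22 mm high, walls and floor 3 mm thick (inside 120 x 120 mm). Stands fixed on the table, open at the top; origin at the centre of its underside, z up; at most 6 degrees from square to the robot.
- small_tray: the smallest grey tray, oblong, for punches: 112 x 80 mm outside, 16 mm high, walls and floor 3 mm thick (inside 106 x 74 mm). Stands fixed on the table, open at the top; origin at the centre of its underside, x along its long side, y across it, z up; at most 6 degrees from square to the robot.
- masking_tape: bystander: a roll of masking tape lying flat near the right edge of the work, 105 mm across, 24 mm high; origin at the middle of its underside. Leave it alone.
- screwdriver: bystander: a red-handled screwdriver, 210 x 27 x 28 mm, lying left of the trays, x along its length; origin at the middle of its underside. Leave it alone.

How it is judged:
By the outcome, as a careful person would: the job done as asked, in the order asked, and still so for the second after the job is handed in, with the robot touching nothing.
It also fails if it takes over 93 s, if anything falls off the work surface, if the arm or the gripper's body presses on something with over 40 N, if the wrist force passes 120 N, or if a joint passes its speed limit or range.

## Working session

There is one attempt and no reset: what is moved stays moved. The work goes in short steps, Python scripts to look and compute and a shell command to move; the robot and the scene stay as the last step left them, time stands still between calls to the robot, and variables do not carry over. Pictures are saved under pics/ and viewed, at most 14 in all, crops included, and the job is handed in when it is done.

```bash
ls; mkdir -p pics; python3 - <<'E'
from workcell import env
import cv2,numpy as np
for n in("scene","side"):
    cv2.imwrite(f"pics/{n}0.png",env.grab_frame(n)[:,:,::-1])
    m=env.camera_model(n);print(n,{k:np.round(v,3).tolist() for k,v in m.items()})
print(env.state())
E
```

```text
pics
scene {'fx': 556.607, 'fy': 556.607, 'cx': 311.775, 'cy': 237.517, 'D': [-0.028, 0.0, 0.0, 0.0, 0.0], 'camera_from_world': [[0.711, 0.703, -0.013, -402.648], [-0.585, 0.602, 0.544, 268.178], [0.39, -0.379, 0.839, -2067.512], [0.0, 0.0, 0.0, 1.0]]}
side {'fx': 624.897, 'fy': 624.897, 'cx': 323.646, 'cy': 235.705, 'D': [0.016, 0.0, 0.0, 0.0, 0.0], 'camera_from_world': [[-0.692, -0.722, -0.007, 401.462], [0.422, -0.412, 0.808, -252.3], [-0.586, 0.556, 0.589, -1600.636], [0.0, 0.0, 0.0, 1.0]]}
{'time_s': 0.1, 'qpos': array([ 6.34286181e+01,  1.83463084e+01,  8.96993910e+01, -9.51083014e-04,
        7.20435887e+01, -1.14596569e+00]), 'qvel': array([-0.0595946 , -0.13167854, -0.1075879 , -0.01422423, -0.03680922,
        0.07651651]), 'effort': array([ 1.30057069e-03, -4.13331163e+01, -2.32510382e+01,  7.28905317e-02,
        4.21843096e-02, -3.21056939e-05]), 'ee_pos': array([246.67042572, 518.90185616, 213.22126107]), 'ee_rot': array([-1.79910712e+02, -8.81603036e-04,  1.54574877e+02]), 'force': array([-0.27261977, -0.92373962,  0.14931612]), 'torque': array([-0.003914  , -0.01996716,  0.00359741]), 'gripper_force': 0.0, 'gripper_width': 91.20260749822998}
```

View pics/scene0.png

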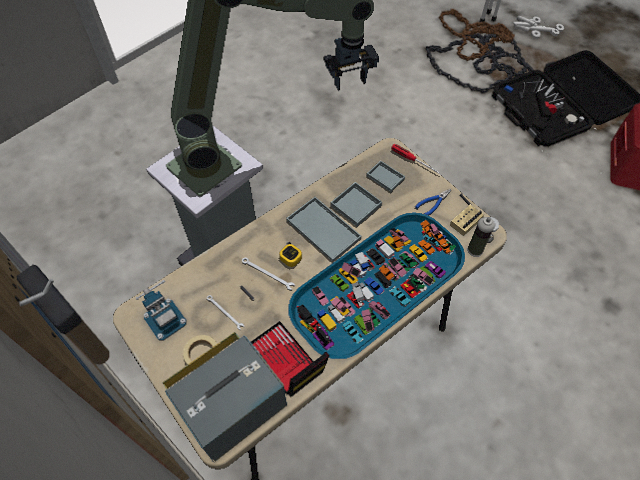

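View pics/side0.png

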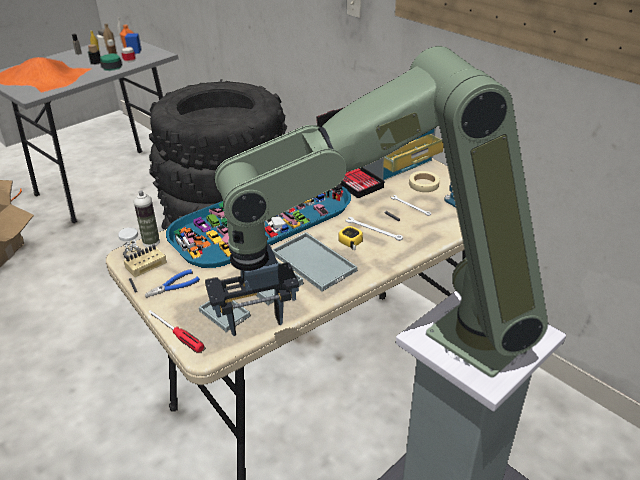

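The scene view shows the long tray with corners at about (287,217), (319,198), (360,238) and (328,259). The square tray is centred at (357,204) and the small one at (385,178). The tape measure is at (290,254), the long spanner runs (243,260)–(293,288), the short one (208,297)–(242,326), and the punch is at (247,293). The side view agrees with this; there the arm hides the square tray.

```bash
cat > h.py <<'E'
from workcell import env
import cv2,numpy as np
def ray(m,px):
    K=np.array([[m['fx'],0,m['cx']],[0,m['fy'],m['cy']],[0,0,1]])
    u=cv2.undistortPoints(np.array(px,float).reshape(-1,1,2),K,np.array(m['D'])).reshape(-1,2)
    d=np.c_[u[:,0],-u[:,1],-np.ones(len(u))]
    T=np.array(m['camera_from_world']);R=T[:3,:3];return -R.T@T[:3,3],d@R
def world(m,px,z=0):
    o,d=ray(m,px);return o+d*((z-o[2])/d[:,2])[:,None]
def project(m,P):
    T=np.array(m['camera_from_world']);p=np.array(P,float).reshape(-1,3)@T[:3,:3].T+T[:3,3]
    K=np.array([[m['fx'],0,m['cx']],[0,m['fy'],m['cy']],[0,0,1]])
    return cv2.projectPoints(p*[1,-1,-1],np.zeros(3),np.zeros(3),K,np.array(m['D']))[0].reshape(-1,2)
E
python3 - <<'E'
from h import *
m=env.camera_model("scene")
for n,p,z in [("long",[(287,217),(319,198),(360,238),(328,259)],16),("sq",[(331,203),(357,184),(382,203),(355,224)],22),("small",[(366,178),(384,163),(404,177),(386,192)],16),("tape",[(290,254)],15),("Lsp",[(243,260),(293,288)],4),("Ssp",[(208,297),(242,326)],3),("punch",[(241,286),(253,300)],4),("mask",[(199,348)],12),("screw",[(393,147),(436,174)],10)]:
    print(n,np.round(world(m,p,z)[:,:2]).tolist())
w=env.camera_model("wrist");T=np.array(w['camera_from_world']);s=env.state()
print(w['fx'],w['cx'],w['cy'],w['D']); print(np.round(T,3).tolist()); print(s['ee_pos'],s['ee_rot'],s['time_s'])
print("cam pos",-T[:3,:3].T@T[:3,3])
cv2.imwrite("pics/w0.png",env.grab_frame("wrist")[:,:,::-1])
E
```

```text
long [[401.0, 47.0], [423.0, 182.0], [638.0, 157.0], [618.0, 24.0]]
sq [[471.0, 192.0], [480.0, 317.0], [598.0, 315.0], [590.0, 185.0]]
small [[481.0, 364.0], [482.0, 463.0], [577.0, 463.0], [574.0, 366.0]]
tape [[514.0, -50.0]]
Lsp [[415.0, -170.0], [607.0, -127.0]]
Ssp [[437.0, -338.0], [589.0, -328.0]]
punch [[483.0, -239.0], [547.0, -245.0]]
mask [[554.0, -468.0]]
screw [[452.0, 550.0], [648.0, 559.0]]
406.5348768080276 319.72941849050784 243.53750393484196 [-0.04650307  0.          0.          0.          0.        ]
[[0.43, 0.903, -0.002, -573.455], [-0.867, 0.412, -0.282, 30.611], [-0.253, 0.123, 0.96, -392.546], [0.0, 0.0, 0.0, 1.0]]
[246.67042572 518.90185616 213.22126107] [-1.79910712e+02 -8.81603036e-04  1.54574877e+02] 0.1
cam pos [173.66442988 553.32215544 384.12958494]
```

View pics/w0.png

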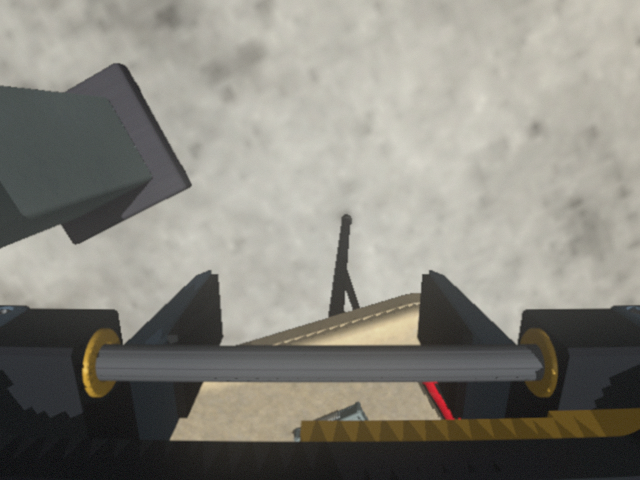

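The wrist camera looks mostly at the floor. The fingers block everything below about row 270, so its clear field is on the tool +x side. Next I'll turn to yaw 180 and hover above the tools.

```bash
python3 -m jog '{"jaw":[91,91,91,91,91,91,91,91,91,91],"slide":[[0,0,-0.7],[0,0,-0.7],[0,0,-0.7],[0,0,-0.8],[-0.5,-1,0],[-0.5,-1,0],[-0.5,-1,0],[-0.5,-1,0],[-0.5,-1,0],[-0.5,-1,0]],"spin":[-0.8,-0.8,-0.8,-0.8,0,0,0,0,0,0]}' 20
python3 -m jog '{"jaw":[91,91,91,91,91,91,91,91,91,91],"slide":[[-0.5,-1,0],[-0.5,-1,0],[-0.5,-1,0],[-0.5,-1,0],[-0.5,-1,0],[-0.5,-1,0],[-0.5,-1,0],[-0.5,-1,0],[-0.5,-1,0],[-0.5,-1,0]],"spin":[0,0,0,0,0,0,0,0,0,0]}'
python3 -m jog '{"jaw":[91,91,91,91,91,91,91,91,91,91],"slide":[[-0.5,-1,0],[-0.5,-1,0],[-0.5,-1,0],[-0.5,-1,0],[-0.5,-1,0],[-0.5,-1,0],[0,0,0],[0,0,0],[0,0,0],[0,0,0]],"spin":[0,0,0,0,0,0,0,0,0,0]}'
python3 - <<'E'
from h import *
import pickle
m=env.camera_model("wrist");s=env.state();f=env.grab_frame("wrist")
pickle.dump((m,f),open("w1.pkl","wb"));cv2.imwrite("pics/w1.png",f[:,:,::-1]);print(s['ee_pos'],s['ee_rot'],s['qpos'])
E
```

```text
time_s: 1.15
ee_pos: [337.7, 338.2, 300.7]
ee_rot: [-180.0, -0.0, -179.8]
force: [0.3, -0.1, 0.1]
gripper_width: 91.0
gripper_force: 0.0
time_s: 2.15
ee_pos: [488.6, 38.7, 300.7]
ee_rot: [180.0, -0.0, -179.8]
force: [-0.1, 0.4, -0.6]
gripper_width: 91.1
gripper_force: 0.0
time_s: 3.15
ee_pos: [578.5, -138.7, 301.2]
ee_rot: [180.0, 0.0, -179.8]
force: [-0.2, 0.1, 0.7]
gripper_width: 91.0
gripper_force: 0.0
[ 578.47178974 -138.682941    301.19234276] [ 1.79982808e+02  5.01658877e-03 -1.79761036e+02] [-1.45994825e+01  1.79421694e+01  7.77541465e+01  1.79925318e-02
  8.43032379e+01 -1.04840233e+02]
```

View pics/w1.png

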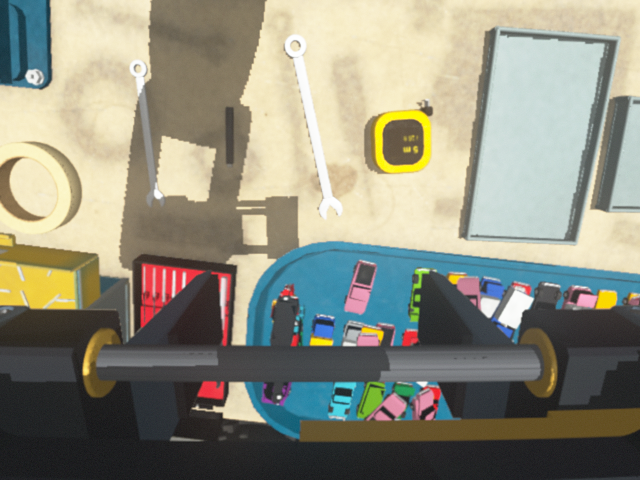

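The wrist view shows all four tools and the long tray:
- **Long spanner:** (295,40)–(331,213).
- **Short spanner:** (138,65)–(156,203), half in shadow.
- **Punch:** (230,135).
- **Tape measure:** (402,142), with its hook at (425,107).
- **Long tray rim:** (488,27), (620,37), (578,244) and (464,239).

Next I'll measure them metrically with masks.

```bash
cat > meas.py <<'E'
from h import *
def rect(m,mask,z,roi,name):
    x0,y0,x1,y1=roi;k=np.zeros_like(mask);k[y0:y1,x0:x1]=mask[y0:y1,x0:x1]
    c=max(cv2.findContours(k,cv2.RETR_EXTERNAL,cv2.CHAIN_APPROX_NONE)[0],key=cv2.contourArea)
    P=world(m,c.reshape(-1,2),z)[:,:2].astype(np.float32)
    (cx,cy),(w,h),a=cv2.minAreaRect(P)
    if w<h:w,h,a=h,w,a+90
    a=(a+90)%180-90
    print(name,"c",round(cx,1),round(cy,1),"size",round(w,1),round(h,1),"ang",round(a,1),"px",cv2.boundingRect(c));return cx,cy,a
E
python3 - <<'E'
from meas import *
import pickle
m,f=pickle.load(open("w1.pkl","rb"))
hsv=cv2.cvtColor(f,cv2.COLOR_RGB2HSV);H,S,V=cv2.split(hsv)
for n,(x,y) in dict(table=(450,200),ls=(312,130),ss=(148,130),ssh=(158,195),shadow=(190,60),shadow2=(140,230),punch=(230,135),tray=(540,130),wall=(482,130),yel=(378,140)).items():print(n,hsv[y,x])
# light grey: low saturation
lo=((S<45)).astype(np.uint8)*255
rect(m,lo,6,(270,25,350,225),"ls");rect(m,lo,4,(120,50,170,215),"ss")
rect(m,((V<60)).astype(np.uint8)*255,7,(215,95,245,172),"punch")
y=((H>18)&(H<34)&(S>180)&(V>120)).astype(np.uint8)*255
rect(m,y,28,(360,100,440,180),"tape")
t=((H>80)&(H<120)&(S<110)).astype(np.uint8)*255
rect(m,t,14,(455,10,628,246),"tray")
cv2.imwrite("pics/mask.png",np.hstack([lo[:260],t[:260]])[:, ::1])
E
```

```text
table [ 21  54 222]
ls [ 30   1 251]
ss [ 30   5 149]
ssh [  0   0 253]
shadow [ 19  67 129]
shadow2 [ 19  69 125]
punch [12 34 76]
tray [ 83  20 221]
wall [ 64  14 132]
yel [ 29 237 255]
ls c 500.8 -145.2 size 210.7 51.9 ang 4.2 px (284, 25, 59, 196)
ss c 504.4 -333.3 size 170.6 22.8 ang 1.3 px (128, 50, 38, 157)Traceback (most recent call last):
  File "<stdin>", line 9, in <module>
  File "meas.py", line 4, in rect
    c=max(cv2.findContours(k,cv2.RETR_EXTERNAL,cv2.CHAIN_APPROX_NONE)[0],key=cv2.contourArea)
ValueError: max() iterable argument is empty
```

```bash
python3 - <<'E'
from meas import *
import pickle
m,f=pickle.load(open("w1.pkl","rb"))
hsv=cv2.cvtColor(f,cv2.COLOR_RGB2HSV);H,S,V=cv2.split(hsv)
lo=((S<25)).astype(np.uint8)*255
rect(m,lo,6,(270,25,350,225),"ls");rect(m,lo,4,(120,50,170,215),"ss")
rect(m,((V<100)).astype(np.uint8)*255,7,(215,95,245,172),"punch")
y=((H>18)&(H<34)&(S>180)&(V>120)).astype(np.uint8)*255
rect(m,y,28,(360,100,440,180),"tape")
r,g,b=[f[...,i].astype(int) for i in range(3)]
t=((r-b<12)&(abs(r-b)<60)).astype(np.uint8)*255
rect(m,t,16,(458,10,628,246),"tray")
fl=(((H>70)&(H<100)&(V>190)&(S<45))).astype(np.uint8)*255
rect(m,fl,3,(458,10,612,246),"floor")
E
```

```text
ls c 504.1 -146.9 size 201.8 27.2 ang 13.2 px (285, 34, 58, 186)
ss c 508.4 -333.5 size 160.3 20.9 ang 1.6 px (129, 59, 36, 147)
punch c 509.2 -239.9 size 60.9 8.9 ang -2.9 px (225, 107, 9, 57)
tape c 514.6 -51.1 size 63.7 59.7 ang 4.8 px (374, 110, 57, 63)
tray c 514.1 102.8 size 229.5 143.2 ang -2.3 px (462, 26, 159, 219)
floor c 514.7 112.5 size 235.0 136.0 ang -2.4 px (468, 27, 144, 218)
```

```bash
python3 - <<'E'
from meas import *
import pickle
m,f=pickle.load(open("w1.pkl","rb"))
cv2.imwrite("pics/tray.png",cv2.resize(f[10:260,450:640,::-1],None,fx=2.4,fy=2.4,interpolation=cv2.INTER_CUBIC))
E
```

```text
(no output)
```

View pics/tray.png

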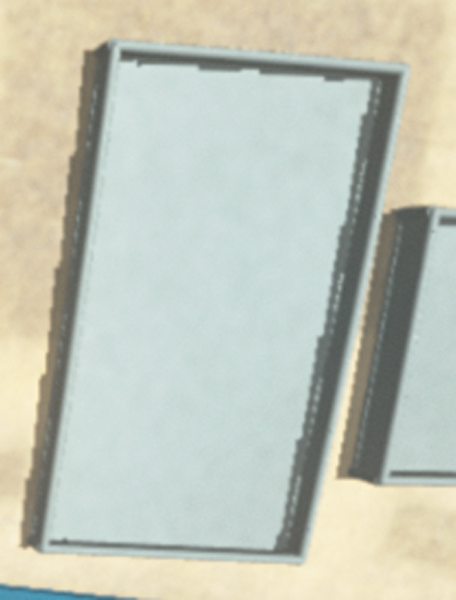

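The crop shows the long tray's outer top-rim corners at crop positions (108,42), (408,65), (302,562) and (38,552). The square tray's near edge runs (435,208)–(380,483).

```bash
python3 - <<'E'
from meas import *
import pickle
m,f=pickle.load(open("w1.pkl","rb"))
p=np.array([(108,42),(408,65),(302,562),(38,552)])/2.4+[450,10]
W=world(m,p,16)[:,:2];print(W.round(1).tolist(),"c",W.mean(0).round(1))
for i in range(4):d=W[(i+1)%4]-W[i];print(np.hypot(*d).round(1),np.degrees(np.arctan2(d[1],d[0])).round(1))
q=world(m,np.array([(435,208),(380,483)])/2.4+[450,10],22)[:,:2];d=q[1]-q[0];print("sq",q.round(1).tolist(),np.hypot(*d),np.degrees(np.arctan2(d[1],d[0])))
for n,z,pp in (("ls",7,[(295,46),(329,205)]),("ss",5,[(138,69),(155,197)])):
    w=world(m,pp,z)[:,:2];d=w[1]-w[0];print(n,w.round(1).tolist(),np.degrees(np.arctan2(d[1],d[0])))
E
```

```text
[[398.5, 41.5], [403.3, 177.5], [631.2, 167.0], [626.5, 32.8]] c [514.9 104.7]
136.1 87.9
228.1 -2.6
134.2 -92.0
228.2 177.8
sq [[463.4, 196.9], [589.7, 195.0]] 126.23670399406264 -0.8620152784624041
ls [[417.2, -165.4], [587.4, -128.0]] 12.393598037949044
ss [[438.7, -335.7], [578.6, -331.1]] 1.8703867883318763
```

The sizes agree with the given ones (tray 228 x 135, spanners 202 and 160), so I'll go for the long spanner.

```bash
python3 -m jog '{"jaw":[60,60,60,60,60,60,60,60,60,60],"slide":[[0.83,-0.09,0.9],[0.83,-0.09,0.9],[0.83,-0.09,0.9],[0,0,1],[0,0,1],[0,0,1],[0,0,1],[0,0,1],[0,0,1],[0,0,0]],"spin":[0,0,0,-0.8,-0.8,0,0,0,0,0]}' 25
```

```text
time_s: 4.2
ee_pos: [501.3, -146.5, 37.0]
ee_rot: [179.8, -0.4, -167.0]
force: [-0.3, 0.4, 0.1]
gripper_width: 60.2
gripper_force: 0.0
```

```bash
python3 -m jog '{"jaw":[60,60,60,60,60],"slide":[[0,0,0.4],[0,0,0.3],[0,0,0.2],[0,0,0],[0,0,0]],"spin":[0,0,0,0,0]}'
python3 -m jog '{"jaw":[20,20,20,20,20,20],"slide":[[0,0,0],[0,0,0],[0,0,0],[0,0,0],[0,0,0],[0,0,0]],"spin":[0,0,0,0,0,0]}' 30
```

```text
time_s: 4.7
ee_pos: [504.6, -148.1, 13.3]
ee_rot: [-180.0, 0.0, -167.0]
force: [-0.4, -1.1, 1.1]
gripper_width: 59.6
gripper_force: 0.0
time_s: 5.3
ee_pos: [504.2, -148.0, 13.0]
ee_rot: [180.0, 0.0, -167.0]
force: [0.1, -0.7, -0.5]
gripper_width: 19.9
gripper_force: 0.0
```

The TCP stopped 9 mm too high, so the jaws closed above the spanner. I'll reopen and lower.

```bash
python3 -m jog '{"jaw":[50,50,50,50,50,50,50],"slide":[[0,0,0],[0,0,0],[0,0,0],[0,0,0.15],[0,0,0.17],[0,0,0],[0,0,0]],"spin":[0,0,0,0,0,0,0]}'
python3 -m jog '{"jaw":[20,20,20,20,20,20],"slide":[[0,0,0],[0,0,0],[0,0,0],[0,0,0],[0,0,0],[0,0,0]],"spin":[0,0,0,0,0,0]}' 30
```

```text
time_s: 6.0
ee_pos: [504.0, -147.9, 3.0]
ee_rot: [180.0, -0.0, -167.0]
force: [-0.0, 0.2, -0.1]
gripper_width: 49.6
gripper_force: 0.0
time_s: 6.6
ee_pos: [504.3, -147.9, 3.4]
ee_rot: [180.0, 0.0, -167.0]
force: [-0.1, 0.8, 0.6]
gripper_width: 26.1
gripper_force: 30.0
```

```bash
python3 -m jog '{"jaw":[20,20,20,20,20,20,20,20,20,20],"slide":[[0,0,-0.5],[0,0,-1],[0,0,-1],[0,0,-0.5],[0,0.5,0],[0,0.9,0],[0,0.9,0],[0,0.9,0],[0,0.9,0],[0,0.9,0]],"spin":[0,0.65,0.65,0.61,0,0,0,0,0,0]}'
python3 -m jog '{"jaw":[20,20,20,20,20,20,20,20,20],"slide":[[0,0.9,0],[0,0.9,0],[0,0.9,0],[0,0.9,0],[0,0.5,0],[0,0.3,0],[0,0,0],[0,0,0],[0,0,0]],"spin":[0,0,0,0,0,0,0,0,0]}'
```

```text
time_s: 7.6
ee_pos: [508.9, 3.9, 91.9]
ee_rot: [180.0, -0.2, 177.8]
force: [0.2, -0.8, -0.8]
gripper_width: 26.6
gripper_force: 30.0
time_s: 8.5
ee_pos: [515.4, 132.9, 93.2]
ee_rot: [-180.0, -0.0, 177.6]
force: [-1.2, -0.4, -0.8]
gripper_width: 26.4
gripper_force: 30.0
```

```bash
python3 - <<'E'
from h import *
import pickle
m=env.camera_model("wrist");f=env.grab_frame("wrist")
pickle.dump((m,f),open("w2.pkl","wb"));cv2.imwrite("pics/w2.png",f[:,:,::-1])
E
```

```text
(no output)
```

View pics/w2.png

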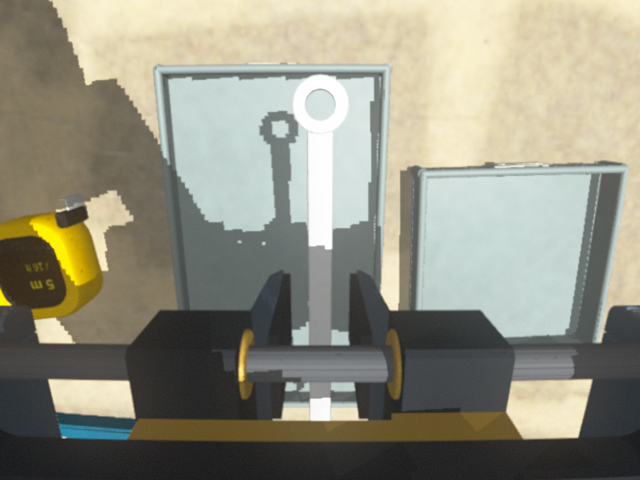

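The ring end of the held spanner is at (320,75), squarely over the tray. The tray's near rim corners are (156,67) and (391,66). Next I'll check the margins.

```bash
python3 - <<'E'
from h import *
import pickle
m,f=pickle.load(open("w2.pkl","rb"))
print(world(m,[(156,67),(391,66)],16).round(1).tolist(),world(m,[(320,75),(319,200)],98).round(1).tolist())
print("square",world(m,[(419,170),(627,165)],22).round(1).tolist())
E
```

```text
[[398.1, 43.5, 16.0], [403.8, 177.8, 16.0]] [[416.2, 136.8, 98.0], [464.5, 134.3, 98.0]]
square [[462.7, 193.5, 22.0], [463.9, 320.6, 22.0]]
```

```bash
python3 -m jog '{"jaw":[20,20,20,20,20,20,20,20],"slide":[[0,0,0.8],[0,0,0.8],[0,0,0.6],[0,0,0.3],[0,0,0.2],[0,0,0.1],[0,0,0],[0,0,0]],"spin":[0,0,0,0,0,0,0,0]}'
```

```text
time_s: 9.35
ee_pos: [516.1, 133.9, 10.0]
ee_rot: [180.0, 0.1, 177.7]
force: [0.9, 0.7, -1.4]
gripper_width: 26.4
gripper_force: 30.0
```

```bash
python3 -m jog '{"jaw":[20,20,20,20],"slide":[[0,0,0.06],[0,0,0.06],[0,0,0],[0,0,0]],"spin":[0,0,0,0]}'
```

```text
time_s: 9.75
ee_pos: [516.0, 133.9, 6.4]
ee_rot: [180.0, 0.1, 177.7]
force: [-1.6, -0.2, 5.8]
gripper_width: 26.5
gripper_force: 30.0
```

```bash
python3 -m jog '{"jaw":[42,42,42,42,42,42,42,42,42,42],"slide":[[0,0,0],[0,0,0],[0,0,0],[0,0,-0.4],[0,0,-0.8],[0,0,-1],[0,0,-0.8],[0,-0.5,0],[0.1,-1,0],[0.1,-1,0]],"spin":[0,0,0,0,0,-0.25,-0.25,0,0,0]}'
python3 -m jog '{"jaw":[50,50,50,50,50,50,50,50,50,50],"slide":[[0.1,-1,0],[0.1,-1,0],[0.1,-1,0],[0.1,-1,0],[0.13,-1,0],[0,-1,0],[0,-1,0],[0,-1,0],[0,-1,0],[0,-1,0]],"spin":[0,0,0,0,0,0,0,0,0,0]}'
python3 -m jog '{"jaw":[50,50,50,50,50,50,50],"slide":[[0,-1,0],[0,-1,0],[0,-0.77,0],[0,-0.3,0],[0,0,0],[0,0,0],[0,0,0]],"spin":[0,0,0,0,0,0,0]}' 
python3 - <<'E'
from h import *
import pickle
m=env.camera_model("wrist");f=env.grab_frame("wrist")
pickle.dump((m,f),open("w3.pkl","wb"));cv2.imwrite("pics/w3.png",f[:,:,::-1])
E
```

```text
time_s: 10.75
ee_pos: [511.1, 57.5, 95.5]
ee_rot: [-180.0, -0.0, -178.3]
force: [0.2, -0.7, 0.2]
gripper_width: 41.7
gripper_force: 0.0
time_s: 11.75
ee_pos: [503.6, -243.3, 95.1]
ee_rot: [180.0, -0.1, -178.4]
force: [0.0, 0.5, -0.9]
gripper_width: 50.0
gripper_force: 0.0
time_s: 12.45
ee_pos: [507.2, -332.5, 95.6]
ee_rot: [179.9, -0.0, -178.3]
force: [-0.2, 0.3, -0.6]
gripper_width: 49.9
gripper_force: 0.0
```

View pics/w3.png

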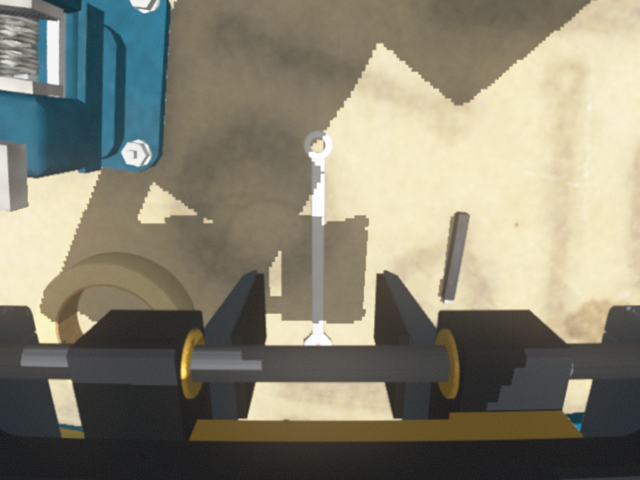

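The short spanner is vertical at column 317, centred between the fingers. The punch runs (461,212)–(447,302).

```bash
python3 -m jog '{"jaw":[50,50,50,50,50,50,50,50],"slide":[[0,0,0.7],[0,0,0.7],[0,0,0.7],[0,0,0.5],[0,0,0.3],[0,0,0.1],[0,0,0],[0,0,0]],"spin":[0,0,0,0,0,0,0,0]}'; python3 - <<'E'
from h import *
import pickle
m,f=pickle.load(open("w3.pkl","rb"))
w=world(m,[(456,213),(468,213),(442,301),(453,302)],7)[:,:2];print(w.round(1).tolist(),w.mean(0));d=w[2:].mean(0)-w[:2].mean(0);print(np.hypot(*d),np.degrees(np.arctan2(d[1],d[0])))
V=cv2.cvtColor(f,cv2.COLOR_RGB2HSV)[...,2]
from meas import rect
rect(m,(V<125).astype(np.uint8)*255,7,(425,200,480,308),"punch")
E
```

```text
time_s: 13.3
ee_pos: [508.0, -334.0, 6.5]
ee_rot: [-180.0, 0.1, -178.3]
force: [-0.7, 0.6, -0.3]
gripper_width: 49.6
gripper_force: 0.0
[[478.9, -244.3], [478.7, -236.3], [541.7, -246.3], [542.2, -238.4]] [ 510.37586626 -241.31604107]
63.1634049859319 -1.8720518917701716
punch c 509.7 -242.2 size 62.8 9.8 ang -2.5 px (440, 212, 27, 89)
```

```bash
python3 -m jog '{"jaw":[50,50,50,16,16,16,16,16,16],"slide":[[0,0,0.13],[0,0,0],[0,0,0],[0,0,0],[0,0,0],[0,0,0],[0,0,0],[0,0,0],[0,0,0]],"spin":[0,0,0,0,0,0,0,0,0]}' 30
```

```text
time_s: 14.2
ee_pos: [507.5, -333.8, 1.8]
ee_rot: [180.0, 0.0, -178.3]
force: [-0.7, 0.3, -0.3]
gripper_width: 21.1
gripper_force: 30.0
```

```bash
python3 -m jog '{"jaw":[16,16,16,16,16,16,16,16,16,16],"slide":[[0,0,-0.5],[0,0,-1],[0,0,-1],[0,0,-0.5],[0,0.6,0],[0.04,1,0],[0.04,1,0],[0.04,1,0],[0.04,1,0],[0.04,1,0]],"spin":[0,0.25,0.25,0,0,0,0,0,0,0]}'
python3 -m jog '{"jaw":[16,16,16,16,16,16,16,16,16,16],"slide":[[0.04,1,0],[0.04,1,0],[0.04,1,0],[0.02,1,0],[0,1,0],[0,1,0],[0,1,0],[0,0.8,0],[0,0.39,0],[0,0,0]],"spin":[0,0,0,0,0,0,0,0,0,0]}'
python3 -m jog '{"jaw":[16,16,16],"slide":[[0,0,0],[0,0,0],[0,0,0]],"spin":[0,0,0]}'
python3 - <<'E'
from h import *
import pickle
m=env.camera_model("wrist");f=env.grab_frame("wrist")
pickle.dump((m,f),open("w4.pkl","wb"));cv2.imwrite("pics/w4.png",f[:,:,::-1])
E
```

```text
time_s: 15.2
ee_pos: [506.8, -163.0, 90.5]
ee_rot: [179.9, -0.2, 177.7]
force: [1.1, 0.4, -0.5]
gripper_width: 21.1
gripper_force: 30.0
time_s: 16.2
ee_pos: [512.9, 81.4, 91.0]
ee_rot: [-180.0, -0.1, 177.8]
force: [-0.8, -0.4, -0.7]
gripper_width: 20.7
gripper_force: 30.0
time_s: 16.5
ee_pos: [513.8, 79.1, 91.8]
ee_rot: [-180.0, -0.0, 177.6]
force: [-0.7, 0.1, -0.4]
gripper_width: 21.1
gripper_force: 30.0
```

View pics/w4.png

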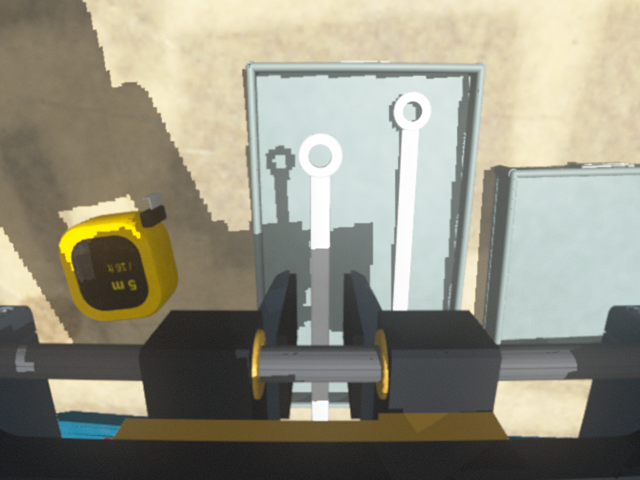

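The long spanner lies flat in the tray with its ring at (412,110). The short one is held above the tray's other half with its ring at (320,155), clear of it.

```bash
python3 -m jog '{"jaw":[16,16,16,16,16,16,16,16],"slide":[[0,0,0.8],[0,0,0.8],[0,0,0.6],[0,0,0.3],[0,0,0.2],[0,0,0.1],[0,0,0],[0,0,0]],"spin":[0,0,0,0,0,0,0,0]}'; python3 - <<'E'
from h import *
import pickle
m,f=pickle.load(open("w4.pkl","rb"))
print("tape",world(m,[(142,210),(163,197),(60,245),(88,312)],28).round(1).tolist())
print("ls ring",world(m,[(412,93),(404,300)],11).round(1).tolist())
E
```

```text
time_s: 17.35
ee_pos: [514.5, 80.1, 8.5]
ee_rot: [180.0, 0.1, 177.7]
force: [0.3, 0.3, -0.6]
gripper_width: 21.3
gripper_force: 30.0
tape [[476.6, -25.2, 28.0], [469.5, -11.4, 28.0], [495.9, -80.2, 28.0], [541.4, -71.9, 28.0]]
ls ring [[417.1, 137.0, 11.0], [548.8, 134.1, 11.0]]
```

```bash
python3 -m jog '{"jaw":[16,16,16,36,36,36,36,36,36,36],"slide":[[0,0,0.06],[0,0,0.06],[0,0,0],[0,0,0],[0,0,0],[0,0,0],[0,0,-0.4],[0,0,-0.8],[0,0,-1],[0,0,-0.8]],"spin":[0,0,0,0,0,0,0,0,0,0]}'
python3 -m jog '{"jaw":[36,36,36,36,36,36,36,36,36,36],"slide":[[0,-0.6,0],[-0.04,-1,0],[-0.04,-1,0],[-0.04,-1,0],[-0.04,-1,0],[-0.04,-1,0],[-0.04,-1,0],[-0.04,-1,0],[0,-1,0],[0,-1,0]],"spin":[0,0,0,0,0,0,0,0,0,0]}'
python3 -m jog '{"jaw":[36,36,36,36,36,36],"slide":[[0,-0.8,0],[0,-0.32,0],[0,0,0],[0,0,0],[0,0,0],[0,0,0]],"spin":[0,0,0,0,0,0]}'
python3 - <<'E'
from meas import *
m=env.camera_model("wrist");f=env.grab_frame("wrist")
cv2.imwrite("pics/w5.png",f[:,:,::-1])
E
```

```text
time_s: 18.35
ee_pos: [514.3, 80.1, 96.4]
ee_rot: [180.0, 0.1, 177.7]
force: [1.0, -0.7, -0.2]
gripper_width: 35.9
gripper_force: 0.0
time_s: 19.35
ee_pos: [510.7, -209.4, 95.1]
ee_rot: [-180.0, 0.0, 177.7]
force: [0.4, -0.3, -0.0]
gripper_width: 35.8
gripper_force: 0.0
time_s: 19.95
ee_pos: [509.4, -240.6, 94.3]
ee_rot: [180.0, -0.0, 177.8]
force: [-0.0, 0.5, 0.9]
gripper_width: 35.9
gripper_force: 0.0
```

View pics/w5.png

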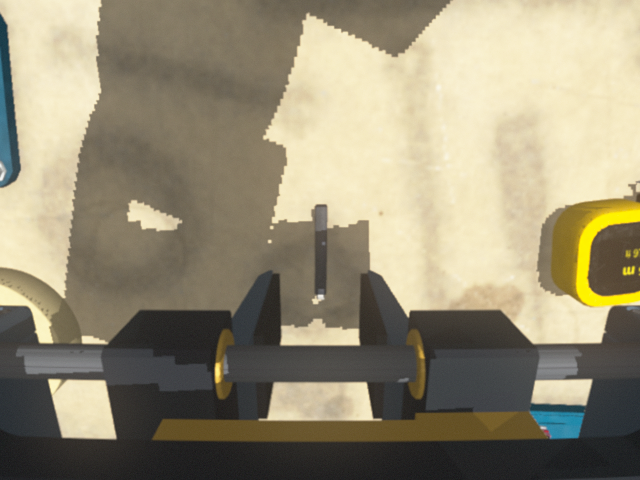

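The punch is at column 321, vertical and centred. I'll lower and grip it.

```bash
python3 -m jog '{"jaw":[36,36,36,36,36,36,36,36],"slide":[[0,0,0.7],[0,0,0.7],[0,0,0.7],[0,0,0.5],[0,0,0.3],[0,0,0.07],[0,0,0],[0,0,0]],"spin":[0,0,0,0,0,0,0,0]}'
python3 -m jog '{"jaw":[36,36,2,2,2,2,2,2],"slide":[[0,0,0.08],[0,0,0],[0,0,0],[0,0,0],[0,0,0],[0,0,0],[0,0,0],[0,0,0]],"spin":[0,0,0,0,0,0,0,0]}' 20
```

```text
time_s: 20.8
ee_pos: [510.0, -241.9, 5.9]
ee_rot: [-180.0, 0.1, 177.7]
force: [-0.2, 0.2, 0.9]
gripper_width: 36.1
gripper_force: 0.0
time_s: 21.6
ee_pos: [509.4, -241.6, 2.8]
ee_rot: [180.0, 0.0, 177.7]
force: [-0.3, 0.1, 0.6]
gripper_width: 7.5
gripper_force: 20.0
```

```bash
python3 -m jog '{"jaw":[2,2,2,2,2,2,2,2,2,2],"slide":[[0,0,-0.5],[0,0,-1],[0,0,-1],[0,0,-1],[0,0.6,-0.5],[0.04,1,0],[0.04,1,0],[0.04,1,0],[0.04,1,0],[0.04,1,0]],"spin":[0,0,0,0,0,0,0,0,0,0]}'
python3 -m jog '{"jaw":[2,2,2,2,2,2,2,2,2,2],"slide":[[0.04,1,0],[0.04,1,0],[0,1,0],[0,1,0],[0,1,0],[0,1,0],[0,1,0],[0,1,0],[0,1,0],[0,1,0]],"spin":[0,0,0,0,0,0,0,0,0,0]}'
python3 -m jog '{"jaw":[2,2,2,2,2,2,2,2,2,2],"slide":[[0,1,0],[0,1,0],[0,1,0],[0,1,0],[0,1,0],[0,0.7,0],[0,0.3,0],[0,0,0],[0,0,0],[0,0,0]],"spin":[0,0,0,0,0,0,0,0,0,0]}'
python3 - <<'E'
from h import *
import pickle
m=env.camera_model("wrist");f=env.grab_frame("wrist")
pickle.dump((m,f),open("w6.pkl","wb"));cv2.imwrite("pics/w6.png",f[:,:,::-1])
E
```

```text
time_s: 22.6
ee_pos: [509.1, -71.2, 122.1]
ee_rot: [180.0, -0.1, 177.7]
force: [-0.3, 0.1, 0.8]
gripper_width: 7.8
gripper_force: 20.0
time_s: 23.6
ee_pos: [518.3, 228.1, 122.0]
ee_rot: [-180.0, -0.1, 177.7]
force: [1.2, 0.6, -0.4]
gripper_width: 7.5
gripper_force: 20.0
time_s: 24.6
ee_pos: [526.9, 405.0, 122.7]
ee_rot: [-180.0, -0.0, 177.6]
force: [0.3, 0.8, 0.0]
gripper_width: 7.8
gripper_force: 20.0
```

View pics/w6.png

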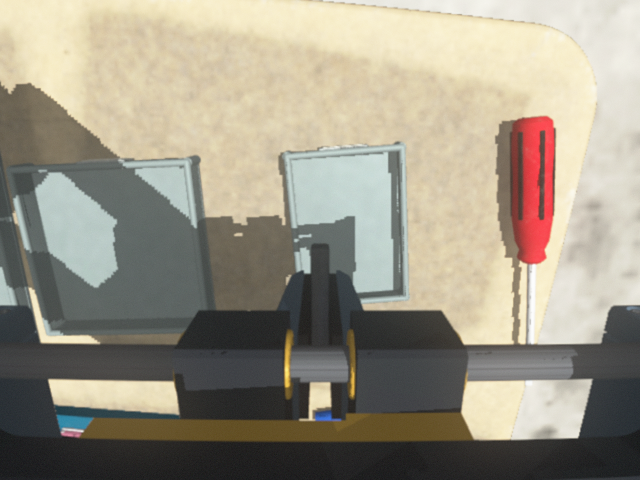

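The small tray's outer rim corners are (282,153), (405,143) and (409,300). The punch is held with its near end at (320,245). The square tray's rim corners are (12,168), (200,157) and (48,335).

```bash
python3 - <<'E'
from h import *
import pickle
m,f=pickle.load(open("w6.pkl","rb"))
W=world(m,[(282,153),(405,143),(409,300)],16)[:,:2];print(W.round(1).tolist(),"c",((W[0]+W[2])/2).round(1))
for i in range(2):d=W[i+1]-W[i];print(np.hypot(*d).round(1),np.degrees(np.arctan2(d[1],d[0])).round(1))
W=world(m,[(12,168),(200,157),(48,335)],22)[:,:2];print("sq",W.round(1).tolist(),((W[1]+W[2])/2).round(1))
print("punch end",world(m,[(320,245)],122.7-2.8+8).round(1))
E
```

```text
[[463.1, 381.9], [459.9, 464.3], [573.9, 469.1]] c [518.5 425.5]
82.4 92.2
114.0 2.4
sq [[463.4, 197.8], [462.9, 328.2], [589.8, 193.7]] [526.3 261. ]
punch end [[495.3 406.1 127.9]]
```

```bash
python3 -m jog '{"jaw":[2,2,2,2,2,2,2,2,2,2],"slide":[[0.17,0.33,0],[0.16,0.33,0],[0,0,0.7],[0,0,0.9],[0,0,0.9],[0,0,0.7],[0,0,0.4],[0,0,0.2],[0,0,0],[0,0,0]],"spin":[0,0,-0.29,-0.29,0,0,0,0,0,0]}'
```

```text
time_s: 25.65
ee_pos: [518.6, 427.0, 9.8]
ee_rot: [179.9, 0.1, -177.7]
force: [-0.5, -0.2, 0.5]
gripper_width: 7.5
gripper_force: 20.0
```

```bash
python3 -m jog '{"jaw":[2,2,2,22,22,22,22,22,22,22],"slide":[[0,0,0.06],[0,0,0.06],[0,0,0],[0,0,0],[0,0,0],[0,0,-0.4],[0,0,-0.8],[0,0,-1],[0,0,-1],[0,0,-0.8]],"spin":[0,0,0,0,0,0,0,0,-0.15,-0.15]}'
python3 -m jog '{"jaw":[91,91,91,91,91,91,91,91,91,91],"slide":[[0,-0.6,0],[0.2,-1,0],[0.2,-1,0],[0.2,-1,0],[0.2,-1,0],[0.2,-1,0],[0.2,-1,0],[0.2,-1,0],[0.2,-1,0],[0,-1,0]],"spin":[0,0,0,0,0,0,0,0,0,0]}'
python3 -m jog '{"jaw":[91,91,91,91,91,91,91,91,91,91],"slide":[[0,-1,0],[0,-1,0],[0,-1,0],[0,-1,0],[0,-1,0],[0,-0.85,0],[0,-0.4,0],[0,0,0],[0,0,0],[0,0,0]],"spin":[0,0,0,0,0,0,0,0,0,0]}'
python3 - <<'E'
from h import *
import pickle
m=env.camera_model("wrist");f=env.grab_frame("wrist")
pickle.dump((m,f),open("w7.pkl","wb"));cv2.imwrite("pics/w7.png",f[:,:,::-1])
E
```

```text
time_s: 26.65
ee_pos: [518.4, 426.7, 128.1]
ee_rot: [179.9, 0.1, -175.2]
force: [1.3, 0.6, 0.5]
gripper_width: 21.8
gripper_force: 0.0
time_s: 27.65
ee_pos: [492.0, 133.1, 124.6]
ee_rot: [-180.0, -0.1, -175.3]
force: [0.3, 0.4, 0.9]
gripper_width: 91.0
gripper_force: 0.0
time_s: 28.65
ee_pos: [509.1, -50.5, 125.1]
ee_rot: [180.0, -0.0, -175.2]
force: [-0.8, 0.1, -0.3]
gripper_width: 91.0
gripper_force: 0.0
```

View pics/w7.png

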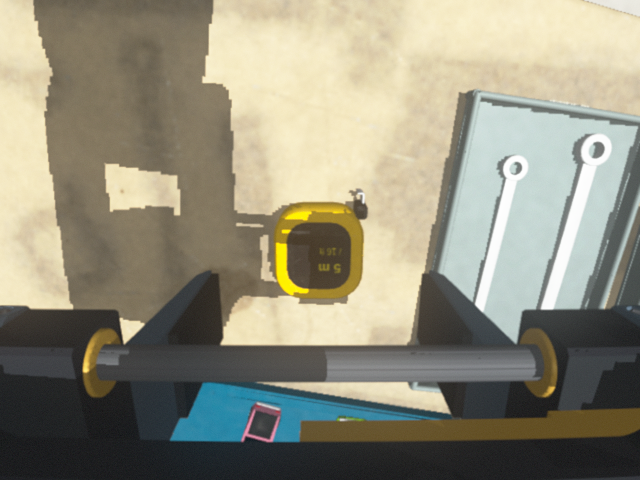

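Both spanners lie flat side by side in the tray. The tape body spans columns 275–364, centred at 320 and square to the jaws, with the hook at (360,200).

```bash
python3 -m jog '{"jaw":[91,91,91,91,91,91,91,91,91,91],"slide":[[0,0,0.7],[0,0,0.9],[0,0,0.9],[0,0,0.7],[0,0,0.4],[0,0,0.2],[0,0,0.1],[0,0,0],[0,0,0],[0,0,0]],"spin":[0,0,0,0,0,0,0,0,0,0]}'
python3 -m jog '{"jaw":[50,50,50,50,50,50],"slide":[[0,0,0],[0,0,0],[0,0,0],[0,0,0],[0,0,0],[0,0,0]],"spin":[0,0,0,0,0,0]}' 25
python3 - <<'E'
from h import *
import pickle
m,f=pickle.load(open("w7.pkl","rb"))
W=world(m,[(320,203),(320,300),(275,250),(364,250),(358,189)],28)[:,:2];print(W.round(1).tolist())
E
```

```text
time_s: 29.7
ee_pos: [509.9, -51.6, 8.9]
ee_rot: [-180.0, 0.1, -175.3]
force: [0.4, -0.4, 0.0]
gripper_width: 91.2
gripper_force: 0.0
time_s: 30.3
ee_pos: [509.3, -51.4, 8.2]
ee_rot: [180.0, 0.0, -175.3]
force: [-0.1, 1.3, 1.2]
gripper_width: 64.0
gripper_force: 25.0
[[478.6, -53.0], [548.7, -47.2], [513.9, -81.3], [508.8, -20.0], [467.1, -28.8]]
```

```bash
python3 -m jog '{"jaw":[50,50,50,50,50,50,50,50,50,50],"slide":[[0,0,-0.4],[0,0,-0.8],[0,0,-1],[0,0,-0.8],[0,0.5,0],[-0.05,0.9,0],[-0.05,0.9,0],[-0.05,0.9,0],[-0.05,0.9,0],[-0.05,0.9,0]],"spin":[0,0.35,0.36,0,0,0,0,0,0,0]}'
python3 -m jog '{"jaw":[50,50,50,50,50,50,50,50,50,50],"slide":[[-0.05,0.9,0],[-0.05,0.9,0],[-0.04,0.9,0],[0,0.9,0],[0,0.9,0],[0,0.6,0],[0,0.29,0],[0,0,0],[0,0,0],[0,0,0]],"spin":[0,0,0,0,0,0,0,0,0,0]}'
python3 - <<'E'
from h import *
import pickle
m=env.camera_model("wrist");f=env.grab_frame("wrist")
pickle.dump((m,f),open("w8.pkl","wb"));cv2.imwrite("pics/w8.png",f[:,:,::-1])
E
```

```text
time_s: 31.3
ee_pos: [518.2, 100.0, 97.1]
ee_rot: [-180.0, -0.1, 179.1]
force: [0.4, -0.1, -2.0]
gripper_width: 63.9
gripper_force: 25.0
time_s: 32.3
ee_pos: [526.1, 258.8, 98.1]
ee_rot: [-180.0, -0.0, 179.0]
force: [0.0, 0.8, -2.2]
gripper_width: 63.9
gripper_force: 25.0
```

View pics/w8.png

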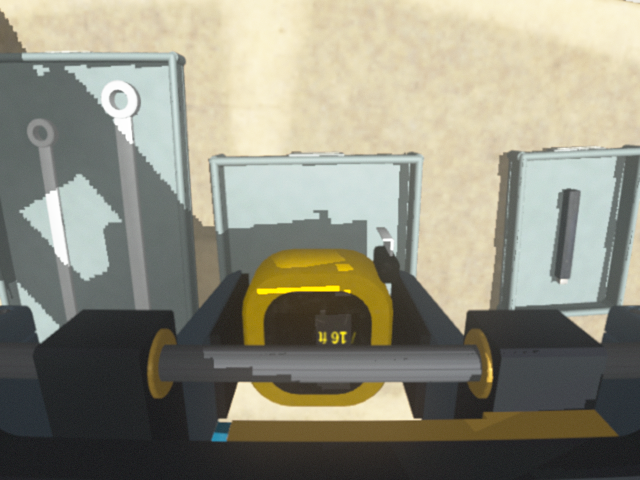

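The punch lies flat in the small tray at (568,235), and the held tape is centred over the square tray (near rim (211,160)–(422,155)). I'll lower it.

```bash
python3 -m jog '{"jaw":[50,50,50,50,50,50,50,50],"slide":[[0,0,0.7],[0,0,0.7],[0,0,0.6],[0,0,0.4],[0,0,0.2],[0,0,0.1],[0,0,0],[0,0,0]],"spin":[0,0,0,0,0,0,0,0]}'
```

```text
time_s: 33.15
ee_pos: [526.8, 260.2, 17.9]
ee_rot: [180.0, 0.1, 179.0]
force: [-0.5, -0.1, -1.8]
gripper_width: 64.0
gripper_force: 25.0
```

```bash
python3 -m jog '{"jaw":[50,50,50,50,50,50],"slide":[[0,0,0.1],[0,0,0.06],[0,0,0.06],[0,0,0],[0,0,0],[0,0,0]],"spin":[0,0,0,0,0,0]}'
```

```text
time_s: 33.75
ee_pos: [526.3, 260.0, 11.2]
ee_rot: [180.0, 0.0, 179.1]
force: [-1.7, 0.2, 5.1]
gripper_width: 64.0
gripper_force: 25.0
```

```bash
python3 -m jog '{"jaw":[76,76,76,76,76,76,76,76,76,76],"slide":[[0,0,0],[0,0,0],[0,0,0],[0,0,-0.3],[0,0,-0.6],[0,0,-1],[0,0,-1],[0,0,-1],[0,0,-1],[0,0,-1]],"spin":[0,0,0,0,0,0,0,0,0,0]}'
python3 -m jog '{"jaw":[76,76,76,76,76,76,76,76],"slide":[[-0.5,0,-1],[-0.8,0,-1],[-0.5,0,-1],[0,0,-0.5],[0,0,0],[0,0,0],[0,0,0],[0,0,0]],"spin":[0,0,0,0,0,0,0,0]}'
python3 - <<'E'
from h import *
cv2.imwrite("pics/w9.png",env.grab_frame("wrist")[:,:,::-1])
E
```

```text
time_s: 34.75
ee_pos: [526.1, 259.9, 189.5]
ee_rot: [180.0, 0.0, 179.1]
force: [0.1, -0.0, -0.7]
gripper_width: 76.0
gripper_force: 0.0
time_s: 35.55
ee_pos: [579.4, 258.8, 291.3]
ee_rot: [-179.9, -0.1, 179.1]
force: [0.8, -0.3, 0.4]
gripper_width: 76.3
gripper_force: 0.0
```

View pics/w9.png

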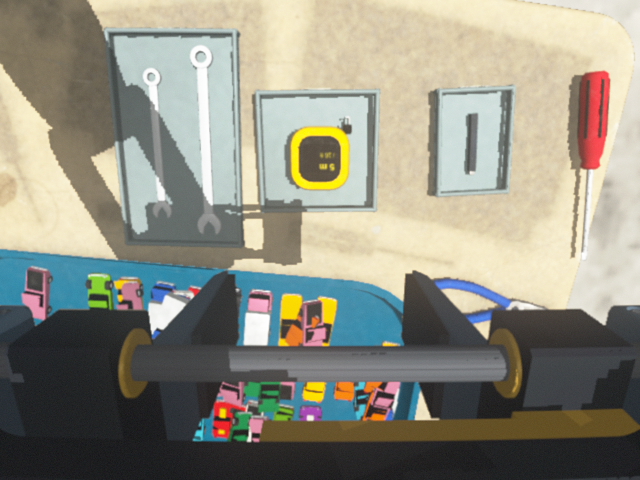

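All four tools lie flat inside their trays and clear of the walls: spanners at (152,145) and (203,140), tape at (320,158), punch at (472,143). The screwdriver has not moved, so I'm handing the job in.

```bash
python3 -c "
from workcell import env
print(env.job_done())"
```

```text
the job is handed in; nothing more can be done
None
```

I handed the job in at about 36 s: both spanners lie flat side by side in the long tray, the punch is in the small tray and the tape measure is in the square tray; I left the masking tape and screwdriver alone, and the judge gave no verdict.

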